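# Draw the glue press shut on the strop bar

### The job

The leather has just been glued to the strop bar standing in the little wooden glue press: close the press on it. Slide the jaw up to the bar, swing the wire loop over so that its end drops behind the hook on top of the jaw, then press the lever down over centre until it lies flat and stays there, with the bar clamped upright. Leave the other things on the bench where they are.

Things in the scene. Friction and masses are not known exactly. Their poses are not given: they have to be found in the camera images.
- press: fixed wooden glue press. Origin at bench height straight below the lever's pivot (66 mm up). Its x axis: level, from latch towards jaw, along the clamping line (all x below are mm from here along it); y across, z up. Plywood bed x -65..165, y -75..75, 12 thick. Latch block under the lever x -50..32, y -40..40, top 56 high; its fence (y -75..75, 52 high) ends at x 32 and backs the strop bar.
- strop: leather-faced wooden strop bar, 215 x 40 x 18 mm, loose, standing on its long edge on the bed between fence and jaw, across the press, top 52 mm above the bench, 0 to 6 mm clear of the fence at first. Origin: centre of its wooden back face, 32 mm above the bench; z axis through its thickness to the leather face, towards the jaw; y along it.
- jaw (a joint): slide of the jaw along the press's x, m: 0 fully in, 0.055 fully out; about 0.010 when its pad touches the bar held against the fence. Starts at 0.030 to 0.050; about 3 N of friction, stays where left. The loop can be hooked only below about 0.018. The jaw is a wooden block 50 long in x, 100 wide, top 60 mm above the bench.
- jaw_back (a point): middle of the jaw's outer upright face (the one to push), 40 mm above the bench, at x = 105 mm + joint jaw; clear space beyond it
- pad (a joint): how far the rubber-faced sprung pad on the jaw's bar side is pressed in, m: 0 free, 0.0065 its stop; 5 N per mm. About 0.005 when the press is latched on the bar.
- lever (a joint): latch lever, rad: 0 flat and closed (pointing to the press's -x), 1.57 upright, 1.8 the stop, leaning to the jaw. Starts 1.55 to 1.75, stays where left. Steel strip 22 mm wide, 6 thick, 97 long from the pivot; flat, its upper face is 70 mm above the bench. A few newtons on its end close it; once drawing the jaw it springs back unless pressed past dead centre, about 0.2 rad before flat.
- lever_end (a point): centre of the rolled end (12 mm thick, 26 mm wide) of the lever, 97 mm from the pivot
- loop (a joint): angle of the wire loop on the lever, rad. The loop stands (this - joint lever) above the press's +x direction: 0 level towards the jaw, 1.57 upright, more is folded back. Starts folded back on its stop (3.85), 0.5 to 0.7 rad past upright; hangs loosely, falls by its weight to either side. Tipped past upright towards the jaw it drops onto the jaw by itself.
- loop_bar (a point): middle of the loop's end bar. The loop is a rectangle of 6 mm steel wire, 113 mm long, 50 mm wide, straddling the lever, pinned to it 30 mm from the lever's pivot; with the lever upright the pin is 30 mm above the pivot.
- keeper (a point): seat of the hook (keeper) on the jaw: where the middle of the loop's end bar lies when latched, 63 mm above the bench, x = 79 mm + joint jaw. The hook is a steel post 32 mm wide on the latch side of this point; its lip overhangs 4 mm away from the latch, top 74 mm above the bench. The end bar must drop past the lip's outer edge onto the jaw's top.
- glue: bystander: yellow glue bottle with red nozzle, 38 mm wide, 123 mm tall, upright; origin under its centre
- pliers: bystander: small red-handled pliers lying flat, 69 x 132 x 13 mm; origin under the centre
- stamp: bystander: wooden block with a paper label, 40 x 75 x 34 mm; origin under the centre
- awl: bystander: wood-handled awl lying flat, 27 x 150 mm; origin under the centre

How it is judged:
On the way:
1. the loop's end bar lies behind the keeper, below its lip, with the lever still up (z of loop_bar in the frame of keeper between -0.006 and 0.005 m and x of loop_bar in the frame of keeper above -0.003 m and value of joint lever above 0.8 rad), for 0.2 s.
At the end, for the whole second after the job is handed in: The lever lies flat (within 0.08 rad), the loop's end bar sits in the keeper (within 8 mm of its seat), the sprung pad is pressed in by more than 2 mm on the strop bar, and the bar stands upright on the bed (within 0.12 rad, height within 5 mm), at rest between fence and pad (value of joint lever below 0.08 rad and distance between loop_bar and keeper below 0.008 m and value of joint pad above 0.002 m and angle between the z axis of strop and the x axis of press, either way round below 0.12 rad and z of strop in the frame of press between 0.027 and 0.037 m and linear speed of strop below 0.02 m/s); the robot touches nothing.
It fails at once if a bystander is shifted by more than 30 mm (distance of any of glue, pliers, stamp, awl from where it was at the start of the episode above 0.03 m).
It also fails if it takes over 54 s, if anything falls off the work surface, if the arm or the gripper's body presses on something with over 40 N, if the wrist force passes 120 N, or if a joint passes its speed limit or range.

### The arm

A 6-joint arm with a two-finger parallel gripper is mounted at the origin on a cart in front of the work surface, level with it; the furniture and walls round the work are solid. World frame = base frame: x ahead of the robot, y to its left, z up, the work surface at z = 0. Lengths are in m, angles in rad, forces in N, time in s.
With the tool pointing down it reaches from about 0.35 to 0.775 m from the base axis. Payload 7.3 kg.
Tool frame: the origin (TCP) lies at the centre of the arm's flange, where the gripper is bolted on; the fingertips stand 178 mm ahead of it and the grasp point (between the pads) lies 159 mm ahead of it; z points along the fingers, y is the line along which they close (so a half turn about z gives the same grasp; the last joint's range is limited). The gripper opens to 92 mm and grips with 3 to 60 N. Pads are 19 mm wide; open, the fingers measure 130 mm over their backs; the gripper's body (75 mm by 190 mm) begins 47 mm behind the grasp point.
Start: joints at [1.099, 0.342, 1.524, -0, 1.275, -0.146], TCP at [0.168, 0.497, 0.405] pointing down, gripper open.
Joint ranges: [-2.53, 2.53], [-0.77, 2.02], [0.04, 2.7], [-1, 4.14], [0.28, 2.66], [-3.11, 3.11]. Speed limits (rad/s): [2.57, 2.57, 3.14, 3.14, 3.14, 3.14].

### API

Orientations are given as [roll, pitch, yaw] about the fixed x, y, z axes, in that order (R = Rz(yaw) Ry(pitch) Rx(roll)).
In Python, from cell import telemetry, vision, ticket gives the robot as it stands.
- The arm moves only by the shell command python3 -m crank 'ROWS' [FORCE]. ROWS is JSON, a list of rows, each a list of 5 numbers: the gripper command: -1 is shut, 1 is fully open, values between are in proportion, then the shift along the tool's x, y, z in mm, then the turn about the tool's z in rad. In form: [[fingers, dx, dy, dz, roll], ...]. A call has 1 to 12 rows; each row is the pose to reach, as a shift and turn from the pose commanded when the call began, along the tool's axes at that moment; what a row does not reach only later rows make up. A row lasts 1/12 s, in which the tool goes at most 41.7 mm and 7.16 degrees, less where a joint would pass 70% of its speed; a pose out of reach is approached as far as the arm can. A call with a gripper value outside its range is refused whole. The fingers move at their own pace and stop on an object; FORCE is the grip in N (left out, the last holds). Time passes only in rows, so rows that repeat a pose let the fingers close. It gives the time, the measured TCP pose, the force, the opening and the grip force at its end, in the units of the state.
- telemetry.observe(): the state, without advancing time (a new reading comes with each control period).
- vision.read_camera(name): name is "side" or "top" or "wrist"; returns (picture, depth): 384x512x3 uint8, red, green, blue; 384x512 float32, m along the optical axis (not along the pixel's ray), 0 where there is no reading.
- vision.get_calibration(name): a dict with "camera_matrix" (3x3 intrinsics, pixels), "rvec" (rotation vector, rad) and "tvec" (3), from world to camera coordinates, as OpenCV has them. Camera axes: x right, y down, z forward; pixel columns grow to the right and rows downward; lengths in m; the calibration is good to about 2 mm. A picture is of the moment at which its call begins: read the wrist's pose just before it. get_calibration takes no time and is no camera call; for the wrist camera it gives the pose at the moment of the call.
- ticket.hand_in(): hands the job in; it is judged then, once.
The state is a dict: "time": time; "qpos": joint angles; "qvel": joint speeds; "joint_efforts": joint torques, N m; "tool_pos": TCP position; "tool_rot": TCP orientation; "contact_force": force on the tool from outside, world axes, zero at the start; "torque": the same for the moment, N m; "opening": finger opening in m; "grip_force": force on a finger pad.
Only numpy, scipy, OpenCV 4.12 (cv2) and the standard library are available. Lean on these libraries where they do the work, as an engineer would, in place of code of your own. Each camera call takes 0.05 s, during which the arm holds its last target. There are 200 camera calls.

## Working session

There is one attempt and no reset: what is moved stays moved. The work goes in short steps, Python scripts to look and compute and a shell command to move; the robot and the scene stay as the last step left them, time stands still between calls to the robot, and variables do not carry over. Pictures are saved under pics/ and viewed, at most 10 in all, crops included, and the job is handed in when it is done.

```bash
mkdir -p pics; python3 - <<'E'
from cell import telemetry, vision
import cv2,numpy as np
s=telemetry.observe();print(s['time'],s['tool_pos'],s['tool_rot'],s['opening'])
for n in('top','side'):
    p,d=vision.read_camera(n);cv2.imwrite(f'pics/{n}0.png',p[:,:,::-1]);np.savez(f'{n}0.npz',p=p,d=d)
    c=vision.get_calibration(n);R,_=cv2.Rodrigues(np.array(c['rvec']));print(n,c['camera_matrix'],-R.T@np.array(c['tvec']).ravel(),R.round(3))
E
```

```text
0.0 [0.16793695 0.4972691  0.40405745] [-3.14009192e+00 -2.20873278e-04  2.81580571e+00] 0.09179507311542591
top [[476.15537975   0.         255.97010409]
 [  0.         476.15537975 195.36964905]
 [  0.           0.           1.        ]] [2.62036840e-01 3.37560507e-04 1.31856012e+00] [[-0.007 -1.    -0.023]
 [-0.981  0.011 -0.191]
 [ 0.191  0.021 -0.981]]
side [[381.94265455   0.         253.11475277]
 [  0.         381.94265455 194.73165375]
 [  0.           0.           1.        ]] [-2.35638450e-04 -7.13457798e-01  6.33908540e-01] [[ 0.816 -0.578 -0.006]
 [-0.312 -0.432 -0.846]
 [ 0.486  0.692 -0.533]]
```

View pics/top0.png

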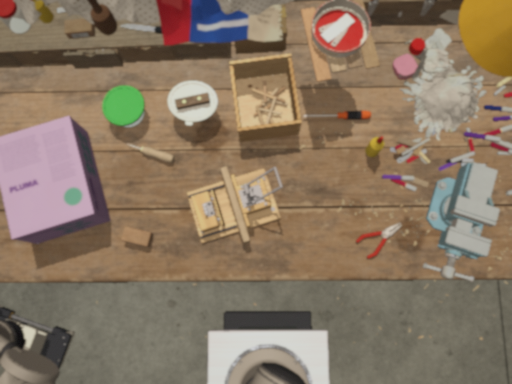

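View pics/side0.png

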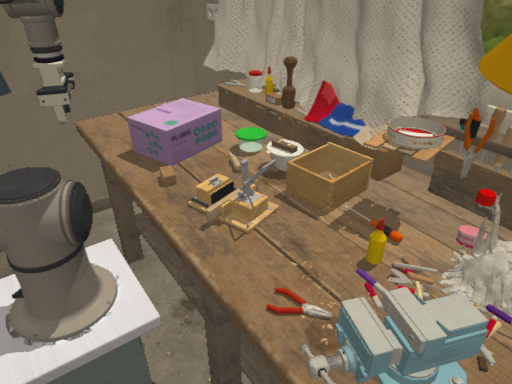

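```bash
python3 - <<'E'
import cv2,numpy as np
a=cv2.imread('pics/top0.png')[155:255,175:295];b=cv2.imread('pics/side0.png')[150:240,180:290]
a=cv2.resize(a,None,fx=4,fy=4,interpolation=2);b=cv2.resize(b,(480,393),interpolation=2)
b=cv2.resize(cv2.imread('pics/side0.png')[150:240,180:290],(390,400)) if 0 else b
h=min(len(a),len(b));cv2.imwrite('pics/z.png',cv2.resize(np.hstack([a[:h],b[:h]]),(800,int(800*h/960))))
E
```

```text
(no output)
```

View pics/z.png

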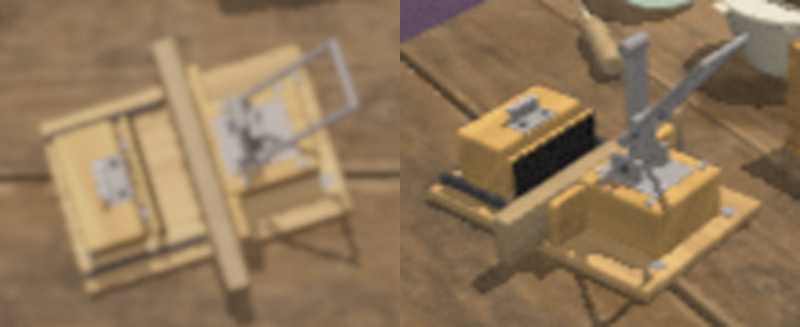

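```bash
cat > h.py <<'E'
import numpy as np,cv2
from cell import telemetry, vision
def ray(c,uv,z):
    R,_=cv2.Rodrigues(np.array(c['rvec']));t=np.array(c['tvec']).ravel();o=-R.T@t
    d=R.T@np.linalg.inv(c['camera_matrix'])@np.array([uv[0],uv[1],1.]);return o+d*(z-o[2])/d[2]
def tri(c1,u1,c2,u2):
    P=[]
    for c in(c1,c2):
        R,_=cv2.Rodrigues(np.array(c['rvec']));P.append(np.array(c['camera_matrix'])@np.c_[R,np.array(c['tvec']).ravel()])
    x=cv2.triangulatePoints(P[0],P[1],np.array(u1,float).reshape(2,1),np.array(u2,float).reshape(2,1));return (x[:3]/x[3]).ravel()
E
python3 - <<'E'
from h import *
c=vision.get_calibration('top');s=vision.get_calibration('side')
f=lambda u:(175+u[0]/3.3333,155+u[1]/3.3333)
g=lambda u:(180+(u[0]-400)*110/400.,150+u[1]*110/400.)
q=[ray(c,f(u),.012) for u in[(42,130),(90,293),(352,208),(297,45)]]
q=np.array(q);print(q.round(4))
x=(q[3]+q[2]-q[0]-q[1])/2; print('len',np.linalg.norm(x), 'wid',np.linalg.norm(q[0]-q[1]),np.linalg.norm(q[2]-q[3]))
X=-x/np.linalg.norm(x);cen=q.mean(0);O=cen-X*.05;print('X',X,'yaw',np.arctan2(X[1],X[0]),'O',O)
lb=f((346,73));print('loop_bar',tri(c,lb,s,g((743,38))))
T=telemetry.observe();w=vision.get_calibration('wrist');R,_=cv2.Rodrigues(w['rvec']);print(w['camera_matrix'],-R.T@w['tvec'].ravel(),R)
Y=np.array([-X[1],X[0],0]);
for u in [(55,148),(90,255),(158,42),(235,290),(180,42),(245,287)]:
  for z in(.052,.06):
    p=ray(c,f(u),z)-O;print(u,z,p@X,p@Y)
E
```

```text
[[ 0.5231  0.2204  0.012 ]
 [ 0.3855  0.1778  0.012 ]
 [ 0.4541 -0.0393  0.012 ]
 [ 0.5941  0.0049  0.012 ]]
len 0.22728476397828876 wid 0.1440201752994937 0.14683656774617138
X [-0.3070766  0.9516848 -0.       ] yaw 1.8829160168359471 O [0.50453958 0.04336445 0.012     ]
loop_bar [ 0.53226397 -0.03422307  0.19050378]
[[303.35710055   0.         255.20079047]
 [  0.         303.35710055 193.43583684]
 [  0.           0.           1.        ]] [0.09747779 0.52109379 0.38401571] [[ 0.32010398  0.94738112 -0.00156709]
 [ 0.91055548 -0.30720367  0.27661276]
 [ 0.26157629 -0.08997177 -0.96098019]]
(55, 148) 0.052 0.15304113226862118 -0.04463059261626389
(55, 148) 0.06 0.15228619137265761 -0.04280751727037745
(90, 255) 0.052 0.15155727685688278 0.048088031198367326
(90, 255) 0.06 0.1508117084676875 0.049325465974173116
(158, 42) 0.052 0.046620765149041295 -0.10266339569142763
(158, 42) 0.06 0.046538009429086306 -0.10047376654568892
(235, 290) 0.052 0.04963425519307153 0.11163078574224622
(235, 290) 0.06 0.049532465303338005 0.11246686409725376
(180, 42) 0.052 0.029414431062015096 -0.09686784176657383
(180, 42) 0.06 0.02944035606756214 -0.094714819198509
(245, 287) 0.052 0.04130951014643532 0.11187654447159112
(245, 287) 0.06 0.04126030201680898 0.11271107053563027
```

```bash
python3 -m crank '[[-1,-20,-12,0,0.05],[-1,-54,-32,0,0.13],[-1,-88,-53,0,0.22],[-1,-125,-75,0,0.31],[-1,-162,-97,0,0.40],[-1,-199,-119,0,0.49],[-1,-236,-141,0,0.58],[-1,-273,-163,0,0.67],[-1,-310,-185,0,0.76],[-1,-347,-207,0,0.85],[-1,-382,-228,0,0.92],[-1,-405,-242,0,0.933]]'; python3 - <<'E'
from h import *
s=telemetry.observe();print(s['time'],s['tool_pos'],s['tool_rot'],s['opening'],s['contact_force'])
w=vision.get_calibration('wrist')
p,d=vision.read_camera('wrist');np.savez('w1.npz',p=p,d=d,K=w['camera_matrix'],r=w['rvec'],t=w['tvec'])
cv2.imwrite('pics/w1.png',cv2.resize(p[:,:,::-1],(800,600)))
E
```

```text
time: 1.1
tool_pos: [0.4755, 0.1361, 0.4045]
tool_rot: [-3.141, 0.0, 1.878]
contact_force: [0.8, -0.0, -0.3]
opening: 0.016
grip_force: 0.0
1.1 [0.47551086 0.13613628 0.40450241] [-3.14143169e+00  1.81556927e-04  1.87808622e+00] 0.015999900673195525 [ 0.83979383 -0.02530578 -0.26531031]
```

View pics/w1.png

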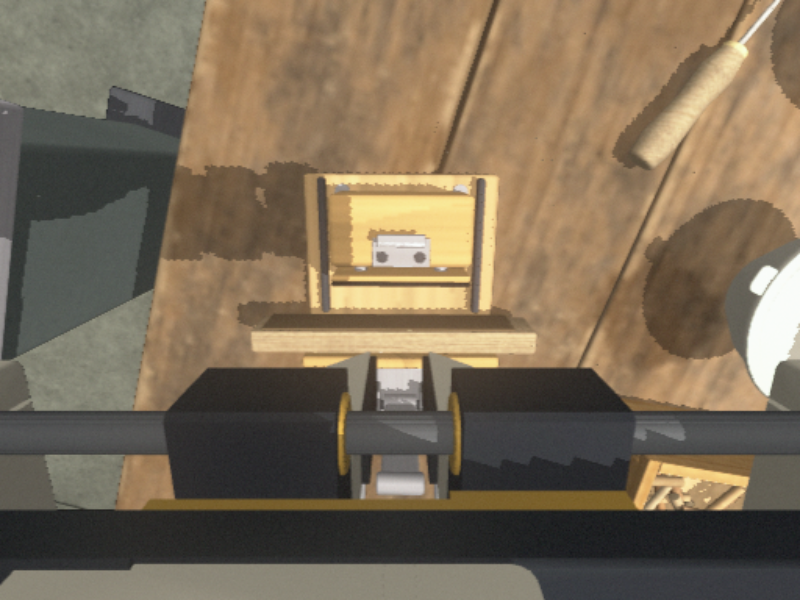

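```bash
python3 - <<'E'
from h import *
w=np.load('w1.npz');c=dict(camera_matrix=w['K'],rvec=w['r'],tvec=w['t'])
O=np.array([.50454,.04336,0]);a=1.8829;X=np.array([np.cos(a),np.sin(a),0]);Y=np.array([-X[1],X[0],0])
for n,u,z in[('bed',(307,174),.012),('bed',(497,174),.012),('jaw',(331,194),.06),('jaw',(470,194),.06),('lip',(377,236),.074),('lip',(426,236),.074),('strop',(254,334),.052),('strop',(534,334),.052),('strop',(254,351),.052),('strop',(534,351),.052),('fence',(304,358),.052),('fence',(496,358),.052)]:
    p=ray(c,(u[0]*.64,u[1]*.64),z)-O;print(n,(p@X*1e3).round(1),(p@Y*1e3).round(1))
E
```

```text
bed 165.9 68.4
bed 165.2 -75.7
jaw 153.7 44.1
jaw 153.2 -48.8
lip 127.4 13.1
lip 127.3 -19.0
strop 51.7 107.1
strop 50.8 -101.3
strop 38.1 108.3
strop 37.2 -102.3
fence 32.3 71.0
fence 31.7 -74.1
```

```bash
python3 -m crank '[[-1,25,1.5,0,0],[-1,58,1.5,20,0],[-1,80,1.5,50,0],[-1,83,1.5,90,0],[-1,83,1.5,128,0],[-1,83,1.5,160,0],[-1,83,1.5,182,0],[-1,83,1.5,191,0],[-1,83,1.5,191,0],[-1,83,1.5,191,0]]'
python3 -m crank '[[-1,-8,0,0,0],[-1,-16,0,0,0],[-1,-23,0,0,0],[-1,-29,0,0,0],[-1,-34,0,0,0],[-1,-39,0,0,0],[-1,-43,0,0,0],[-1,-46,0,0,0],[-1,-49,0,0,0],[-1,-51,0,0,0],[-1,-52,0,0,0],[-1,-52,0,0,0]]'
```

```text
time: 1.98
tool_pos: [0.4505, 0.2182, 0.2142]
tool_rot: [3.141, -0.0, 1.883]
contact_force: [-0.5, 0.2, -0.2]
opening: 0.0002
grip_force: 0.0
time: 2.98
tool_pos: [0.4662, 0.1683, 0.2136]
tool_rot: [-3.141, 0.0, 1.883]
contact_force: [0.4, 0.7, 0.2]
opening: 0.0007
grip_force: 0.3
```

```bash
python3 -m crank '[[-1,-1.5,0,0,0],[-1,-3,0,0,0],[-1,-4.5,0,0,0],[-1,-6,0,0,0]]'; python3 - <<'E'
from h import *
w=vision.get_calibration('wrist')
p,d=vision.read_camera('wrist');np.savez('w2.npz',p=p,d=d,K=w['camera_matrix'],r=w['rvec'],t=w['tvec'])
q,_=vision.read_camera('side');q=cv2.resize(q[120:240,160:300],(560,480),interpolation=2)
cv2.imwrite('pics/s2.png',q[:,:,::-1])
E
```

```text
time: 3.32
tool_pos: [0.4677, 0.1633, 0.2136]
tool_rot: [-3.141, -0.002, 1.882]
contact_force: [-2.7, 12.2, 1.7]
opening: 0.0001
grip_force: 5.9
```

View pics/s2.png

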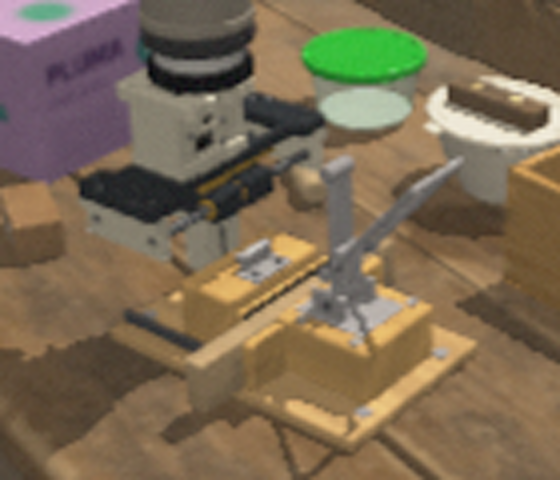

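```bash
python3 -m crank '[[-1,10,0,0,0],[-1,25,0,0,0],[-1,28,0,-20,0],[-1,28,0,-50,0],[-1,28,0,-88,0],[-1,28,0,-128,0],[-1,28,0,-168,0],[-1,10,0,-200,0],[-1,-20,0,-215,0],[-1,-55,0,-220,0],[-1,-92,0,-220,0],[-1,-130,0,-220,0]]'
python3 -m crank '[[-1,-38,0,0,0],[-1,-76,0,0,0],[-1,-103,0,5,0],[-1,-110,0,30,0],[-1,-110,0,65,0],[-1,-110,0,88,0],[-1,-110,0,96,0],[-1,-110,0,96,0],[-1,-110,0,96,0]]'; python3 - <<'E'
from h import *
q,_=vision.read_camera('side');q=cv2.resize(q[110:230,180:320],(560,480),interpolation=2)
cv2.imwrite('pics/s3.png',q[:,:,::-1])
w=vision.get_calibration('wrist');p,d=vision.read_camera('wrist');np.savez('w3.npz',p=p,d=d,K=w['camera_matrix'],r=w['rvec'],t=w['tvec'])
cv2.imwrite('pics/w3.png',np.hstack([cv2.resize(p[:,:,::-1],(400,300)),cv2.resize(q[:,:,::-1],(350,300))]))
E
```

```text
time: 4.42
tool_pos: [0.5078, 0.0379, 0.4344]
tool_rot: [3.141, 0.001, 1.884]
contact_force: [0.5, 0.1, -0.1]
opening: 0.0005
grip_force: 0.0
time: 5.17
tool_pos: [0.542, -0.0655, 0.3384]
tool_rot: [3.141, 0.001, 1.883]
contact_force: [0.8, -0.6, 0.2]
opening: 0.0003
grip_force: 0.0
```

View pics/w3.png

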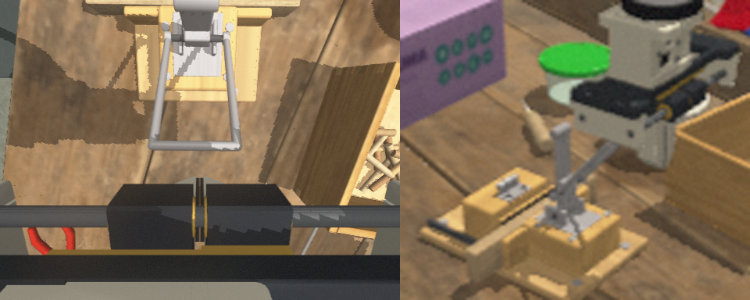

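```bash
python3 -m crank '[[-1,12,0,0,0],[-1,26,0,-2,0],[-1,38,0,-8,0],[-1,50,0,-14,0],[-1,62,0,-20,0],[-1,74,0,-24,0],[-1,85,0,-25,0],[-1,94,0,-25,0],[-1,102,0,-25,0],[-1,108,0,-25,0],[-1,113,0,-25,0],[-1,117,0,-25,0]]'
python3 -m crank '[[-1,3,0,0,0],[-1,6,0,0,0],[-1,9,0,0,0],[-1,12,0,0,0],[-1,12,0,0,0],[-1,12,0,0,0],[-1,12,0,0,0],[-1,12,0,0,0]]'; python3 - <<'E'
from h import *
q,_=vision.read_camera('side');q=cv2.resize(q[110:230,180:320],(560,480),interpolation=2)
w=vision.get_calibration('wrist');p,d=vision.read_camera('wrist');np.savez('w4.npz',p=p,d=d,K=w['camera_matrix'],r=w['rvec'],t=w['tvec'])
cv2.imwrite('pics/w4.png',np.hstack([cv2.resize(p[:,:,::-1],(400,300)),cv2.resize(q[:,:,::-1],(350,300))]))
E
```

```text
time: 6.27
tool_pos: [0.5056, 0.0461, 0.3624]
tool_rot: [-3.141, -0.0, 1.883]
contact_force: [0.5, -0.3, 0.3]
opening: 0.0003
grip_force: 0.0
time: 6.93
tool_pos: [0.5021, 0.057, 0.3627]
tool_rot: [3.142, -0.0, 1.883]
contact_force: [-0.5, 0.5, 0.5]
opening: 0.0003
grip_force: 0.0
```

View pics/w4.png

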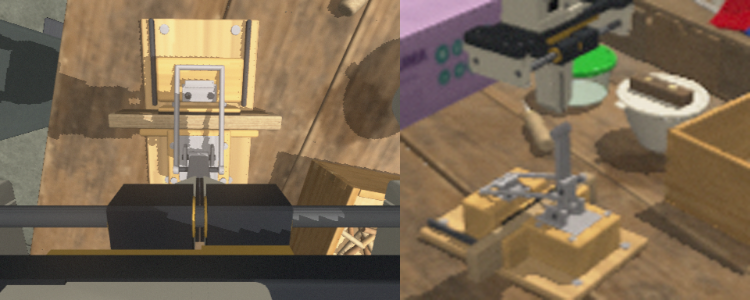

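```bash
python3 -m crank '[[-1,14,0,0,0],[-1,28,0,0,0],[-1,32,0,10,0],[-1,32,0,24,0],[-1,32,0,33,0],[-1,32,0,35,0],[-1,32,0,35,0]]'
python3 -m crank '[[-1,-12,0,0,0],[-1,-24,0,1,0],[-1,-32,0,3,0],[-1,-39,0,4,0],[-1,-46,0,5,0],[-1,-53,0,6,0],[-1,-60,0,8,0],[-1,-68,0,11,0],[-1,-76,0,14,0],[-1,-83,0,19,0],[-1,-89,0,24,0],[-1,-89,0,24,0]]'; python3 - <<'E'
from h import *
q,_=vision.read_camera('side');q=cv2.resize(q[110:230,180:320],(560,480),interpolation=2)
p,d=vision.read_camera('wrist')
cv2.imwrite('pics/w5.png',np.hstack([cv2.resize(p[:,:,::-1],(400,300)),cv2.resize(q[:,:,::-1],(350,300))]))
E
```

```text
time: 7.62
tool_pos: [0.4923, 0.0874, 0.3272]
tool_rot: [-3.14, -0.0, 1.883]
contact_force: [0.6, -0.9, 0.2]
opening: 0.0002
grip_force: 0.0
time: 8.62
tool_pos: [0.5198, 0.0018, 0.3027]
tool_rot: [-3.141, -0.0, 1.882]
contact_force: [-0.4, 0.5, -0.1]
opening: 0.0005
grip_force: 0.2
```

View pics/w5.png

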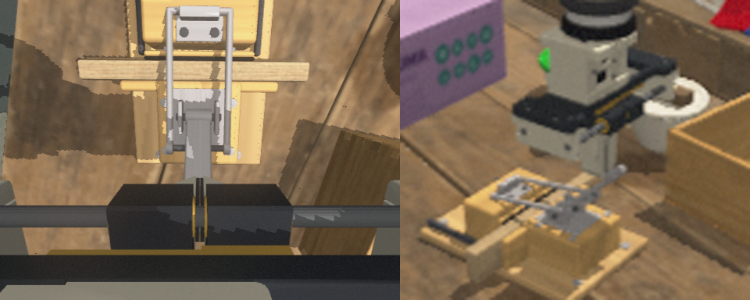

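```bash
python3 -m crank '[[-1,-6,0,5,0],[-1,-11,0,11,0],[-1,-15,0,18,0],[-1,-19,0,25,0],[-1,-22,0,32,0],[-1,-25,0,40,0],[-1,-26,0,45,0],[-1,-26,0,49,0],[-1,-26,0,52,0],[-1,-26,0,54,0]]'
python3 -m crank '[[-1,0,0,0.7,0],[-1,0,0,1.4,0],[-1,0,0,2,0]]'
```

```text
time: 9.55
tool_pos: [0.5275, -0.0219, 0.2492]
tool_rot: [-3.141, -0.0, 1.883]
contact_force: [-0.5, 0.3, -0.5]
opening: 0.0006
grip_force: 0.0
time: 9.8
tool_pos: [0.5276, -0.0218, 0.2481]
tool_rot: [3.141, 0.0, 1.883]
contact_force: [-2.0, -0.3, 7.5]
opening: -0.0001
grip_force: 3.5
```

```bash
python3 -m crank '[[-1,0,0,-15,0],[-1,0,0,-50,0],[-1,0,0,-90,0],[-1,-10,0,-130,0],[-1,-45,0,-165,0],[-1,-80,0,-180,0],[-1,-100,0,-185,0],[-1,-100,0,-185,0]]'; python3 - <<'E'
from h import *
q,_=vision.read_camera('side');q=cv2.resize(q[110:230,180:320],(560,480),interpolation=2)
p,d=vision.read_camera('wrist')
cv2.imwrite('pics/w6.png',np.hstack([cv2.resize(p[:,:,::-1],(400,300)),cv2.resize(q[:,:,::-1],(350,300))]))
E
```

```text
time: 10.47
tool_pos: [0.5591, -0.1208, 0.4352]
tool_rot: [3.137, 0.005, 1.879]
contact_force: [-0.7, 0.0, 0.5]
opening: 0.0007
grip_force: 0.0
```

View pics/w6.png

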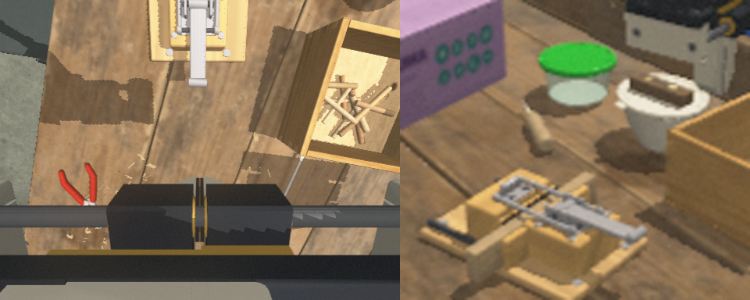

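```bash
python3 - <<'E'
from h import *
w=vision.get_calibration('wrist');p,d=vision.read_camera('wrist')
R,_=cv2.Rodrigues(w['rvec']);
for u in[(198,20),(198,40),(198,60),(198,78)]:
    u=(u[0]*1.28,u[1]*1.28);z=d[int(u[1]),int(u[0])]
    print((R.T@(np.linalg.inv(w['camera_matrix'])@np.array([*u,1])*z-w['tvec'].ravel())).round(4))
p,d=vision.read_camera('top');cv2.imwrite('pics/t7.png',cv2.resize(p[155:255,175:295,::-1],None,fx=6,fy=6,interpolation=2))
E
```

```text
[0.5099 0.0275 0.0702]
[0.5171 0.0049 0.0699]
[ 0.5246 -0.0188  0.07  ]
[ 0.5317 -0.0409  0.0699]
```

View pics/t7.png

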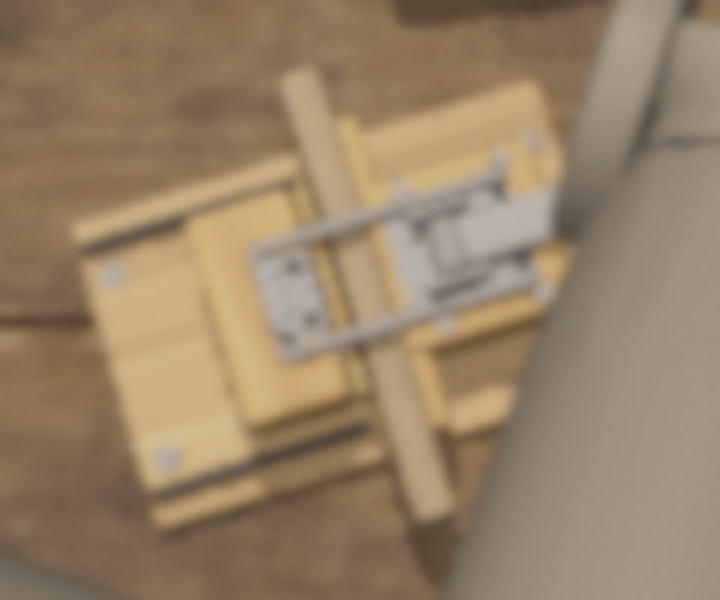

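The lever is flat: its upper face reads 70 mm along its whole length. The loop's end bar sits at the keeper around pixel (270,305), and the bar is clamped against the fence. I'm handing in now.

```bash
python3 -c "
from cell import ticket;print(ticket.hand_in())"
```

```text
the job is handed in; nothing more can be done
None
```

The press is closed on the strop bar: the loop is hooked behind the keeper, the lever lies flat and the bar stands clamped upright. I handed the job in at about 10.6 s; the hand-in gave no verdict.

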